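# Swap the wrong specimen mount in the hardness-test carrier

### The job

One of the four specimen mounts on the aluminium carrier is the wrong kind: green instead of black. First take it out and stand it upright in the red reject tray, inside the rim; then fetch the black mount from the grey stock tray and stand it in the middle of the emptied bay, turned so that its flat lies square against the carrier's alignment bar, like its neighbours. Leave the other mounts and the things lying about where they are.

Things in the scene. Friction and masses are not known exactly. Their poses are not given: they have to be found in the camera images.
- carrier: fixed aluminium plate, 50 (x) x 234 (y) x 6 mm; origin under its centre. Mounts stand on its top (z = 6 mm). Along its back (+x) edge runs the dark steel alignment bar, 8 mm deep, 8 mm high (top at z = 14 mm), front face at x = +17 mm. Four outlined bays lie in a row along y at y = +84, +28, -28, -84 mm, with nothing between them (26 mm free between mounts).
- mounting_press: fixed blue mounting press, 420 mm tall, close behind the carrier; origin under its centre. Its front, knobs included, is at x = -156 mm, its left side at y = +167 mm, its hand wheel reaches y = -169 mm. Two white hardness testers stand to its left and right. Keep the gripper on the robot's side of them when crossing from tray to tray.
- bay1 (a point): bay 1 of the carrier (bay 1 at +y, bay 4 at -y): point on the plate's top below the axis of a mount that stands centred in the bay with its flat touching the bar (the bar's face is 11 mm farther in +x); axes as the carrier's.
- bay2 (a point): bay 2 of the carrier (bay 1 at +y, bay 4 at -y): point on the plate's top below the axis of a mount that stands centred in the bay with its flat touching the bar (the bar's face is 11 mm farther in +x); axes as the carrier's.
- bay3 (a point): bay 3 of the carrier (bay 1 at +y, bay 4 at -y): point on the plate's top below the axis of a mount that stands centred in the bay with its flat touching the bar (the bar's face is 11 mm farther in +x); axes as the carrier's.
- bay4 (a point): bay 4 of the carrier (bay 1 at +y, bay 4 at -y): point on the plate's top below the axis of a mount that stands centred in the bay with its flat touching the bar (the bar's face is 11 mm farther in +x); axes as the carrier's.
- wrong_c (a point): a D-shaped moulded specimen mount: a 30 mm dia x 28 mm tall upright cylinder with one vertical flat cut 11 mm from its axis (flat 20 mm long), the wrong one: green, with a round brass spot and a white stroke along the flat on top; starts in any of the four bays with its flat at the bar. This point is its centre, 14 mm above its underside; its +x axis points out of the flat square to it, z up. Mass about 35 g.
- kit_1_c (a point): a D-shaped moulded specimen mount: a 30 mm dia x 28 mm tall upright cylinder with one vertical flat cut 11 mm from its axis (flat 20 mm long), black, with an oblong steel section and a white stroke along the flat on top; belongs to the kit and starts correctly in one of the bays, flat at the bar (gap under 1 mm). This point is its centre, 14 mm above its underside; its +x axis points out of the flat square to it, z up. Mass about 35 g.
- kit_2_c (a point): a D-shaped moulded specimen mount: a 30 mm dia x 28 mm tall upright cylinder with one vertical flat cut 11 mm from its axis (flat 20 mm long), black, with an oblong steel section and a white stroke along the flat on top; belongs to the kit and starts correctly in one of the bays, flat at the bar (gap under 1 mm). This point is its centre, 14 mm above its underside; its +x axis points out of the flat square to it, z up. Mass about 35 g.
- kit_3_c (a point): a D-shaped moulded specimen mount: a 30 mm dia x 28 mm tall upright cylinder with one vertical flat cut 11 mm from its axis (flat 20 mm long), black, with an oblong steel section and a white stroke along the flat on top; belongs to the kit and starts correctly in one of the bays, flat at the bar (gap under 1 mm). This point is its centre, 14 mm above its underside; its +x axis points out of the flat square to it, z up. Mass about 35 g.
- stock_tray: fixed grey stock tray, 98 x 104 mm, floor 3 mm and rim 6 mm above the bench; origin under its centre. Three mounts stand in it about 58 mm apart in a triangle, turned anyhow, about 4 mm or more from the rim. It stands to the left or to the right of the carrier; the reject tray has the other side.
- reject_tray: fixed red reject tray, empty, 90 x 90 mm outside, 82 x 82 mm inside the rim, floor 3 mm and rim 6 mm above the bench; origin under its centre.
- good_c (a point): a D-shaped moulded specimen mount: a 30 mm dia x 28 mm tall upright cylinder with one vertical flat cut 11 mm from its axis (flat 20 mm long), the correct replacement: black, with an oblong steel section and a white stroke along the flat on top, exactly like the kit's; the only black one in the stock tray, turned up to 110 degrees either way. This point is its centre, 14 mm above its underside; its +x axis points out of the flat square to it, z up. Mass about 35 g.
- good_flat (a point): centre of the flat face of the black replacement mount, 11 mm in +x from its centre, half-way up; axes as the mount's.
- spare_green_c (a point): a D-shaped moulded specimen mount: a 30 mm dia x 28 mm tall upright cylinder with one vertical flat cut 11 mm from its axis (flat 20 mm long), green with a round brass spot, in the stock tray: not wanted. This point is its centre, 14 mm above its underside; its +x axis points out of the flat square to it, z up. Mass about 35 g.
- spare_blue_c (a point): a D-shaped moulded specimen mount: a 30 mm dia x 28 mm tall upright cylinder with one vertical flat cut 11 mm from its axis (flat 20 mm long), blue with a round copper spot, in the stock tray: not wanted. This point is its centre, 14 mm above its underside; its +x axis points out of the flat square to it, z up. Mass about 35 g.
- oil_bottle_c (a point): bystander: white oil bottle with red spout, 41 mm dia x 113 mm tall, loose, behind the left-hand tray; point on its axis, half-way up.
- weight_c (a point): bystander: brass weight, 38 mm dia x 70 mm tall, loose, on the bench to the left of the left-hand tray; point on its axis, half-way up.
- bearing_c (a point): bystander: ball bearing lying flat, 35 mm dia x 11 mm, loose, behind the carrier; point at its centre.
- loupe_c (a point): bystander: black folding magnifier lying flat, 34 x 67 x 12 mm, loose, to the right of the right-hand tray; point at its middle, half-way up.

How it is judged:
By the outcome, as a careful person would: the job done as asked, in the order asked, and still so for the second after the job is handed in, with the robot touching nothing.
It also fails if it takes over 64 s, if anything falls off the work surface, if the arm or the gripper's body presses on something with over 40 N, if the wrist force passes 120 N, or if a joint passes its speed limit or range.

### The arm

A 6-joint arm with a two-finger parallel gripper is mounted at the origin on a cart in front of the work surface, level with it; the furniture and walls round the work are solid. World frame = base frame: x ahead of the robot, y to its left, z up, the work surface at z = 0. Lengths are in m, angles in rad, forces in N, time in s.
With the tool pointing down it reaches from about 0.3 to 0.775 m from the base axis. Payload 14.6 kg.
Tool frame: the origin (TCP) lies at the very end of the fingers, on their centre line; the grasp point (between the pads) lies 19 mm behind it; z points along the fingers, y is the line along which they close (so a half turn about z gives the same grasp; the last joint's range is limited). The gripper opens to 94 mm and grips with 3 to 60 N. Pads are 16 mm wide; open, the fingers measure 119 mm over their backs; the gripper's body (75 mm by 177 mm) begins 78 mm behind the grasp point.
Start: joints at [-1.316, 0.3, 1.521, -0, 1.321, -0.067], TCP at [0.174, -0.522, 0.205] pointing down, gripper open.
Joint ranges: [-3.03, 3.03], [-0.79, 2.21], [0.23, 2.52], [-1.04, 4.18], [0, 3.07], [-2.55, 2.55]. Speed limits (rad/s): [2.22, 2.22, 2.57, 3.14, 3.14, 3.14].

### API

Orientations are given as a unit quaternion [w, x, y, z].
In Python, from station import sense, vision, ticket gives the robot as it stands.
- The arm moves only by the tool jog_arm, never from a script. Its argument "steps" is a list of rows, each a list of 7 numbers: the shift along the tool's x, y, z in cm, then the turn, a rotation vector about the tool's x, y, z in rad, then the opening, from -1 (shut) to 1 (fully open). In form: [[dx, dy, dz, rx, ry, rz, fingers], ...]. A call has 1 to 10 rows; each row is the pose to reach, as a shift and turn from the pose commanded when the call began, along the tool's axes at that moment; what a row does not reach only later rows make up. A row lasts 1/8 s, in which the tool goes at most 62.5 mm and 10.7 degrees, less where a joint would pass 70% of its speed; a pose out of reach is approached as far as the arm can. A call with a gripper value outside its range is refused whole. The fingers move at their own pace and stop on an object; "grip_force" is the grip in N (left out, the last holds). Time passes only in rows, so rows that repeat a pose let the fingers close. It gives the time, the measured TCP pose, the force, the opening and the grip force at its end, in the units of the state.
- sense(): the state, without advancing time (a new reading comes with each control period).
- vision.capture(name): name is "scene" or "top" or "wrist"; returns (picture, depth): 400x640x3 uint8, blue, green, red; 400x640 float32, m along the optical axis (not along the pixel's ray), 0 where there is no reading.
- vision.camera_model(name): a dict with "mtx" (3x3 intrinsics, pixels), "world_from_camera" (4x4, takes a point from camera to world coordinates). Camera axes: x right, y down, z forward; pixel columns grow to the right and rows downward; lengths in m; the calibration is good to about 2 mm. A picture is of the moment at which its call begins: read the wrist's pose just before it. camera_model takes no time and is no camera call; for the wrist camera it gives the pose at the moment of the call.
- ticket.sign_off(): hands the job in; it is judged then, once.
The state is a dict: "time_s": time; "qpos": joint angles; "joint_velocities": joint speeds; "effort": joint torques, N m; "tcp_pos": TCP position; "orientation": TCP orientation; "wrist_force": force on the tool from outside, world axes, zero at the start; "ft_torque": the same for the moment, N m; "finger_gap": finger opening in m; "finger_force": force on a finger pad.
Only numpy, scipy, OpenCV 4.12 (cv2) and the standard library are available. Lean on these libraries where they do the work, as an engineer would, in place of code of your own. Each camera call takes 0.05 s, during which the arm holds its last target. There are 200 camera calls.

## Working session

There is one attempt and no reset: what is moved stays moved. The work goes in short steps, Python scripts to look and compute and a tool call to move; the robot and the scene stay as the last step left them, time stands still between calls to the robot, and variables do not carry over. Pictures are saved under pics/ and viewed, at most 10 in all, crops included, and the job is handed in when it is done.

Besides the shell and the picture viewer there is one more tool, called after ">>>" by a JSON object that holds its "fn" and its "kwargs", one argument or row to a line. jog_arm: Moves the arm, as the interface text tells. Its arguments: {"type":"object","properties":{"steps":{"type":"array","items":{"type":"array","items":{"type":"number"}}},"grip_force":{"type":"number"}},"required":["steps"]}

```bash
mkdir -p pics
python3 - <<'E'
from station import sense, vision
import cv2,numpy as np
s=sense();print(s)
for n in("top","scene"):
    p,d=vision.capture(n);cv2.imwrite(f"pics/{n}0.png",p);np.save(f"pics/{n}0d.npy",d);m=vision.camera_model(n);print(n,m)
print(vision.camera_model("wrist"))
E
```

```text
{'time_s': 0.0, 'qpos': array([-1.31560792e+00,  3.00461531e-01,  1.52157989e+00,  2.87654138e-06,
        1.32068813e+00, -6.66032487e-02]), 'joint_velocities': array([-0.00226137, -0.00021707, -0.00126383,  0.0005827 , -0.001235  ,
        0.00011476]), 'effort': array([-1.40032909e-03, -5.31808019e+01, -3.52734518e+01,  7.07320590e-02,
        2.44048942e-02, -1.07267044e-04]), 'tcp_pos': array([ 0.17387737, -0.5215185 ,  0.20489208]), 'orientation': array([-5.66053939e-04,  9.87084063e-01,  1.60202151e-01, -5.21339027e-05]), 'wrist_force': array([-1.22698519,  0.22823257,  0.13891153]), 'ft_torque': array([-0.03483291,  0.00639396, -0.04262862]), 'finger_force': 0.0, 'finger_gap': 0.09415493493181849}
top {'mtx': array([[424.59714162,   0.        , 316.03984224],
       [  0.        , 424.59714162, 199.17904323],
       [  0.        ,   0.        ,   1.        ]]), 'world_from_camera': array([[-0.01866992, -0.99582161,  0.08939106,  0.46725023],
       [-0.99977771,  0.01771825, -0.01142796, -0.15538112],
       [ 0.00979636, -0.08958455, -0.99593104,  1.26173206],
       [ 0.   
[... 310 characters left out ...]
.6867104 ,  0.5175497 , -0.51046169,  0.51445246],
       [ 0.00333023, -0.69996749, -0.71416695,  1.05321214],
       [ 0.        ,  0.        ,  0.        ,  1.        ]])}
{'mtx': array([[343.81250394,   0.        , 317.52640955],
       [  0.        , 343.81250394, 205.8490111 ],
       [  0.        ,   0.        ,   1.        ]]), 'world_from_camera': array([[ 3.16714677e-01, -9.20355066e-01, -2.29430525e-01,
         2.41150199e-01],
       [-9.48520684e-01, -3.07455479e-01, -7.60239503e-02,
        -5.00514622e-01],
       [-5.70643989e-04,  2.41697499e-01, -9.70351479e-01,
         3.84077049e-01],
       [ 0.00000000e+00,  0.00000000e+00,  0.00000000e+00,
         1.00000000e+00]])}
```

View pics/top0.png

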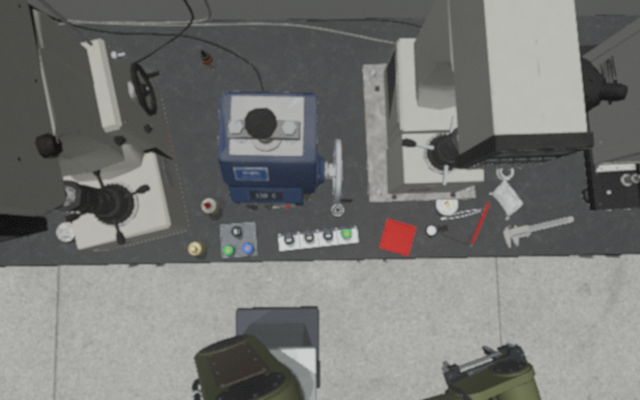

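View pics/scene0.png

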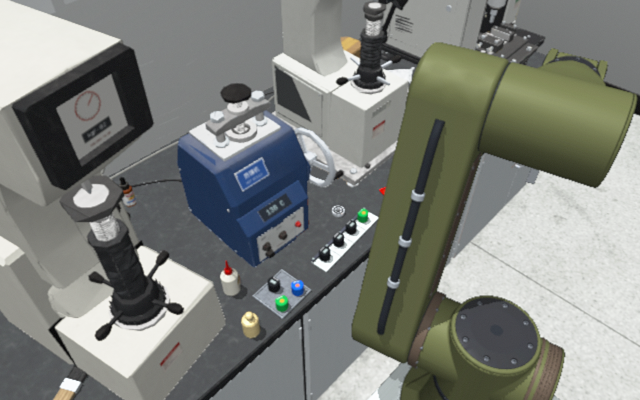

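The top view shows the carrier at about (318,238), with the green mount in bay 4 at (347,233). The red tray is at (398,237). The stock tray is at (239,240) with the black mount at (237,231), green at (229,251) and blue at (248,248). The scene view agrees, with the bearing at (338,210) behind the carrier.

```bash
cat > h.py <<'E'
import numpy as np,cv2
from scipy.spatial.transform import Rotation as R
from station import sense,vision
def ray(m,uv):
    T=m["world_from_camera"];d=np.linalg.inv(m["mtx"])@np.array([uv[0],uv[1],1.]);return T[:3,3],T[:3,:3]@d
def onz(m,uv,z):
    o,d=ray(m,uv);return (o+d*(z-o[2])/d[2])
def proj(m,P):
    T=np.linalg.inv(m["world_from_camera"]);c=T[:3,:3]@np.asarray(P)+T[:3,3];q=m["mtx"]@c;return q[:2]/q[2]
def tri(ms,uvs):
    A=0;b=0
    for m,uv in zip(ms,uvs):
        o,d=ray(m,uv);d=d/np.linalg.norm(d);M=np.eye(3)-np.outer(d,d);A=A+M;b=b+M@o
    return np.linalg.solve(A,b)
def tool(target,s=None):   # shift in cm along tool axes, from measured pose
    s=s or sense();w,x,y,z=s["orientation"];Q=R.from_quat([x,y,z,w])
    return Q.inv().apply(np.asarray(target)-s["tcp_pos"])*100
def yaw(s=None):
    s=s or sense();w,x,y,z=s["orientation"];X=R.from_quat([x,y,z,w]).as_matrix()[:,0];return np.arctan2(X[1],X[0])
def mask(p,c):
    h=cv2.cvtColor(p,cv2.COLOR_BGR2HSV)
    if c=="green":return cv2.inRange(h,(45,120,60),(80,255,255))
    if c=="blue":return cv2.inRange(h,(100,130,60),(125,255,255))
    if c=="red":return cv2.bitwise_or(cv2.inRange(h,(0,150,80),(8,255,255)),cv2.inRange(h,(172,150,80),(180,255,255)))
def snap(name,f):
    m=vision.camera_model("wrist") if name=="wrist" else vision.camera_model(name)
    p,d=vision.capture(name);cv2.imwrite(f"pics/{f}.png",p);np.save(f"pics/{f}d.npy",d);return p,d,m
E
python3 - <<'E'
from h import *
m=vision.camera_model("top")
for n,uv,z in[("wrong",(347,233),.034),("red",(398,237),.003),("stock",(239,240),.003),("good",(237,231),.034),("carL",(278,241),.006),("carR",(358,236),.006)]:
    print(n,onz(m,uv,z).round(3))
s=sense();print(np.degrees(yaw(s)));print(tool([.36,-.26,.25],s), proj(vision.camera_model("wrist"),[.42,-.245,.034]))
E
```

```text
wrong [ 0.478 -0.257  0.034]
red [ 0.464 -0.41   0.003]
stock [0.464 0.059 0.003]
good [0.49  0.06  0.034]
carL [ 0.458 -0.056  0.006]
carR [ 0.469 -0.291  0.006]
18.435774376195152
[ 25.92842029 -18.93010786  -4.48325566] [  89.1091768  -197.72643083]
```

Run:
```python
from h import *
print(tool([.45,-.17,.27]))
```

```text
[ 37.31284212 -24.62417771  -6.47637082]
```

>>> {"fn": "jog_arm", "kwargs": {
  "steps": [
    [37.3,-24.6,-6.5,0,0,0.275,0.2],
    [37.3,-24.6,-6.5,0,0,0.275,0.2],
    [37.3,-24.6,-6.5,0,0,0.275,0.2],
    [37.3,-24.6,-6.5,0,0,0.275,0.2],
    [37.3,-24.6,-6.5,0,0,0.275,0.2],
    [37.3,-24.6,-6.5,0,0,0.275,0.2],
    [37.3,-24.6,-6.5,0,0,0.275,0.2],
    [37.3,-24.6,-6.5,0,0,0.275,0.2],
    [37.3,-24.6,-6.5,0,0,0.275,0.2],
    [37.3,-24.6,-6.5,0,0,0.275,0.2]
  ],
  "grip_force": 15
}}

```text
time_s: 1.35
tcp_pos: [0.4493, -0.1714, 0.2701]
orientation: [-0.0, 1.0, 0.023, -0.0]
wrist_force: [-0.7, -1.0, -1.2]
finger_gap: 0.0563
finger_force: 0.0
```

Run:
```python
from h import *
s=sense();print(s["time_s"],s["tcp_pos"],np.degrees(yaw(s)),s["finger_gap"],s["qpos"].round(2))
p,d,m=snap("wrist","w1");print(m["world_from_camera"])
```

```text
1.35 [ 0.44928259 -0.17143522  0.27009318] 2.609093272445445 0.05629465953586859 [-0.44  0.1   1.61 -0.    1.43  1.08]
[[ 4.59832207e-02 -9.69167289e-01 -2.42075009e-01  5.20135839e-01]
 [-9.98942191e-01 -4.45626854e-02 -1.13431051e-02 -1.69186361e-01]
 [ 2.05853925e-04  2.42340533e-01 -9.70191231e-01  4.49152078e-01]
 [ 0.00000000e+00  0.00000000e+00  0.00000000e+00  1.00000000e+00]]
```

View pics/w1.png

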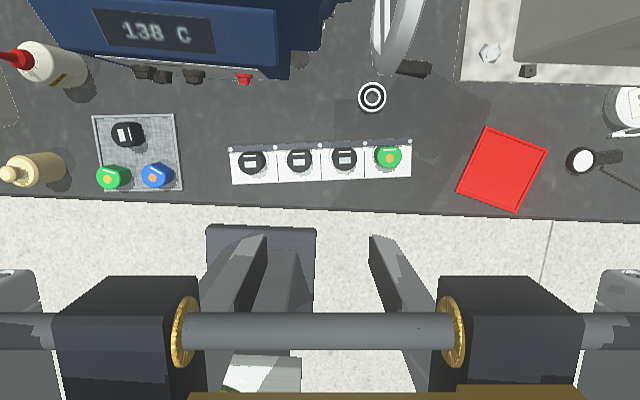

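The wrist view shows the green mount in bay 4 at (389,157), the reject tray at (502,169) and the good mount at (127,134). The carrier's front edge runs from (232,184) to (411,177).

```bash
cat >> h.py <<'E'
def blobs(mk,amin=5):
    n,l,st,c=cv2.connectedComponentsWithStats(mk);return [(c[i],st[i],l==i) for i in range(1,n) if st[i,4]>=amin]
def redtray(p,m,z=.006):
    b=max(blobs(mask(p,"red")),key=lambda b:b[1][4])
    cs,_=cv2.findContours(b[2].astype(np.uint8),cv2.RETR_EXTERNAL,cv2.CHAIN_APPROX_NONE)
    q=np.array([onz(m,u[0],z)[:2] for u in cs[0]],np.float32);return cv2.minAreaRect(q*1000)
def front(p,m,z=.006):
    h=cv2.cvtColor(p,cv2.COLOR_BGR2HSV);mk=cv2.inRange(h,(0,0,195),(180,40,255));return mk
E
python3 - <<'E'
from h import *
p=cv2.imread("pics/w1.png");m={"mtx":vision.camera_model("wrist")["mtx"],"world_from_camera":vision.camera_model("wrist")["world_from_camera"]}
np.save("pics/w1m.npy",m["world_from_camera"])
print("red",redtray(p,m))
for c in("green","blue"):
    for b in blobs(mask(p,c),40):print(c,b[0].round(1),b[1],onz(m,b[0],.03).round(4))
# carrier white front edge: lowest white pixel per column
sub=p[120:200]; mk=front(p,m)
pts=[]
for u in range(240,405):
    col=np.where(mk[165:187,u])[0]
    if len(col):pts.append((u,165+col.max()+.5))
pts=np.array(pts);q=np.array([onz(m,x,.006)[:2] for x in pts]);k=np.polyfit(q[:,1],q[:,0],1)
r=q[:,0]-np.polyval(k,q[:,1]);print("front edge slope deg",np.degrees(np.arctan(k[0])),k,np.abs(r).max(),len(q))
row=mk[150:186,215:430];b=max(blobs(row),key=lambda b:b[1][4]);print(b[1]+[215,150,0,0,0])
big=cv2.resize(p[110:195,80:180],None,fx=6,fy=6,interpolation=cv2.INTER_NEAREST)
big2=cv2.resize(p[130:190,360:430],None,fx=6,fy=6,interpolation=cv2.INTER_NEAREST)
o=np.zeros((510,600+0,3),np.uint8);cv2.imwrite("pics/cropstock.png",big)
E
```

```text
red ((467.4144592285156, -409.08837890625), (91.11669921875, 89.79745483398438), 72.83584594726562)
green [388.7 156.7] [377 146  25  22 348] [ 0.4809 -0.2576  0.03  ]
green [109.5 176. ] [ 96 165  33  24 413] [0.4417 0.0832 0.03  ]
blue [155.3 174.3] [142 162  32  26 438] [0.4464 0.0268 0.03  ]
front edge slope deg -5.315462263106456 [-0.09303939  0.42787876] 0.0008285812965651007 165
[ 229  150  183   35 3294]
```

View pics/cropstock.png

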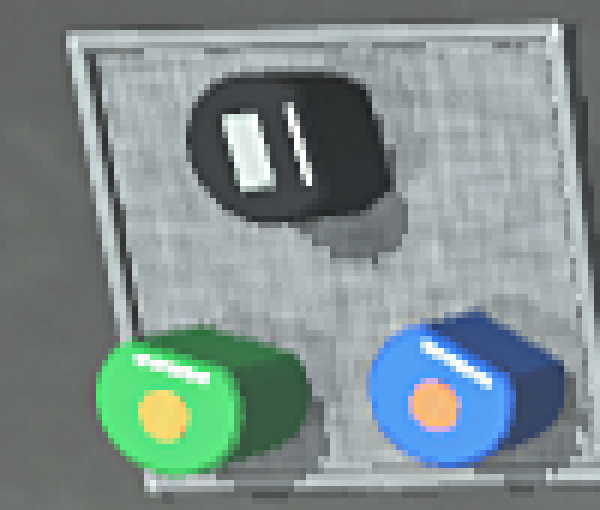

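The crop shows the good mount's steel section at about (121,135) full-image, and its stroke at about (130,134). Its flat faces image right (-y).

>>> {"fn": "jog_arm", "kwargs": {
  "steps": [
    [0.7,8.8,14,0,0,-0.047,0],
    [0.7,8.8,14,0,0,-0.047,0],
    [0.7,8.8,14,0,0,-0.047,0],
    [0.7,8.8,14,0,0,-0.047,0],
    [0.7,8.8,14,0,0,-0.047,0]
  ]
}}

```text
time_s: 2.02
tcp_pos: [0.4612, -0.2583, 0.1319]
orientation: [0.0, 0.999, 0.046, 0.001]
wrist_force: [-0.1, -0.0, 0.7]
finger_gap: 0.0472
finger_force: 0.0
```

Run:
```python
from h import *
s=sense();print(s["time_s"],s["tcp_pos"],np.degrees(yaw(s)),s["finger_gap"])
p,d,m=snap("wrist","w2");np.save("pics/w2m.npy",m["world_from_camera"])
for b in blobs(mask(p,"green"),40):print(b[0],b[1])
# scene geometry behind: depth points from w1
d1=np.load("pics/w1d.npy");m1=dict(mtx=m["mtx"],world_from_camera=np.load("pics/w1m.npy"))
for uv in[(160,73),(245,78),(140,70),(75,60),(60,90),(20,62),(40,165),(90,70)]:
    o,dd=ray(m1,uv);print(uv,(o+dd*d1[uv[1],uv[0]]).round(3))
```

```text
2.025 [ 0.46117243 -0.25827393  0.13185662] 5.325308838454223 0.047231205759629115
[317.08731241 184.11186903] [300 170  36  31 733]
(160, 73) [0.563 0.008 0.043]
(245, 78) [ 0.52  -0.169  0.449]
(140, 70) [0.562 0.015 0.072]
(75, 60) [0.575 0.116 0.019]
(60, 90) [0.542 0.151 0.001]
(20, 62) [0.563 0.128 0.083]
(40, 165) [0.453 0.158 0.041]
(90, 70) [0.567 0.112 0.   ]
```

View pics/w2.png

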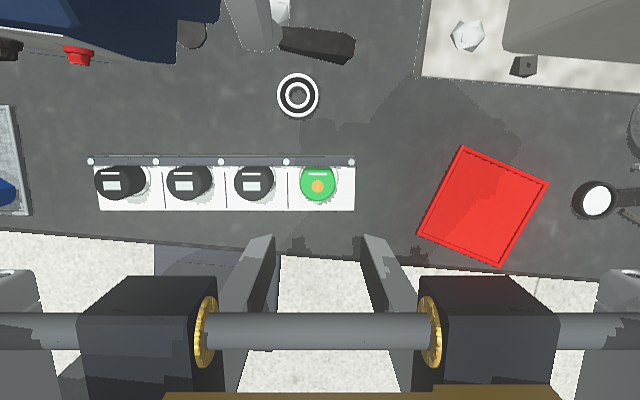

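The view shows the green mount at (317,184) with its brass spot at (317,187) and stroke at (317,174). There are five screws on the bar at row ~161, and the reject tray is centred at (482,205).

```bash
cat >> h.py <<'E'
K=vision.camera_model("wrist")["mtx"]
def load(f):return cv2.imread(f"pics/{f}.png"),dict(mtx=K,world_from_camera=np.load(f"pics/{f}m.npy"))
def spot(p,box,fn):   # intensity-weighted centroid of fn(img) in box x0,y0,x1,y1
    x0,y0,x1,y1=box;w=fn(p[y0:y1,x0:x1].astype(float));yy,xx=np.mgrid[y0:y1,x0:x1];return np.array([(w*xx).sum(),(w*yy).sum()])/w.sum()
white=lambda a:np.clip(a.min(2)-150,0,None)
brass=lambda a:np.clip(a[...,2]-a[...,0]-60,0,None)*(a[...,2]>170)
E
python3 - <<'E'
from h import *
p1,m1=load("w1");p2,m2=load("w2")
def both(b1,b2,f):
    a,b=spot(p1,b1,f),spot(p2,b2,f);P=tri([m1,m2],[a,b]);e=[np.linalg.norm(proj(m,P)-u).round(2) for m,u in((m1,a),(m2,b))];return P.round(4),a.round(1),b.round(1),e
print("brass",both((380,150,400,168),(305,178,330,196),brass))
print("stroke",both((380,147,400,154),(303,171,331,178),white))
S=[]
for (a,b),(c,e) in zip([(231,149),(275,147),(320,145),(365,143),(410,141)],[(90,161),(156,160),(221,161),(286,161),(351,161)]):
    r=both((a-4,b-4,a+5,b+5),(c-5,e-5,c+6,e+5),white);S.append(r[0]);print(r)
S=np.array(S);k=np.polyfit(S[:,1],S[:,0],1);print("bar yaw",np.degrees(np.arctan(-k[0])))
Q=np.array([onz(m2,spot(p2,(c-5,e-5,c+6,e+5),white),.014) for c,e in[(90,161),(156,160),(221,161),(286,161),(351,161)]])
k=np.polyfit(Q[:,1],Q[:,0],1);y=np.arctan(-k[0]);print("w2 plane",np.degrees(y),Q.round(4).tolist())
ctr=Q[2];ex=np.array([np.cos(y),np.sin(y)]);ey=np.array([-ex[1],ex[0]])
for i,yy in enumerate((.084,.028,-.028,-.084)):print("bay",i+1,(ctr[:2]-ex*.015+ey*yy).round(4))
# mount top centre: stroke/brass on z=.034 in w2
for n,b,f in(("brass",(305,178,330,196),brass),("stroke",(303,171,331,178),white)):print(n,onz(m2,spot(p2,b,f),.034).round(4))
print("red",redtray(p1,m1),redtray(p2,m2))
for p,m in((p1,m1),(p2,m2)):
    b=max(blobs(mask(p,"red")),key=lambda b:b[1][4]);v,u=np.where(b[2]);print([(int(u[i]),int(v[i])) for i in(u.argmin(),u.argmax(),v.argmin(),v.argmax())])
E
```

```text
brass (array([ 0.4802, -0.2573,  0.0351]), array([389.2, 157.7]), array([317. , 185.7]), [np.float64(0.03), np.float64(0.04)])
stroke (array([ 0.4906, -0.2567,  0.0375]), array([389.9, 149.1]), array([317.5, 173.5]), [np.float64(0.01), np.float64(0.02)])
(array([ 0.4796, -0.0629,  0.0169]), array([230.7, 150. ]), array([ 90.1, 161. ]), [np.float64(0.47), np.float64(0.69)])
(array([ 0.4842, -0.1178,  0.0155]), array([275. , 148.3]), array([155.4, 161.1]), [np.float64(0.63), np.float64(0.92)])
(array([ 0.4896, -0.1739,  0.0173]), array([320.1, 146. ]), array([220.5, 161.3]), [np.float64(0.54), np.float64(0.78)])
(array([ 0.4943, -0.2293,  0.0167]), array([364.9, 144.5]), array([285.7, 161.4]), [np.float64(0.82), np.float64(1.19)])
(array([ 0.5001, -0.2846,  0.0161]), array([409.6, 141. ]), array([351. , 161.7]), [np.float64(0.02), np.float64(0.02)])
bar yaw 5.261576269575249
w2 plane 5.183741766743841 [[0.4796, -0.061, 0.014], [0.4847, -0.117, 0.014], [0.4898, -0.1728, 0.014], [0.4949, -0.2288, 0.014], [0.4999, -0.2849, 0.014]]
bay 1 [ 0.4673 -0.0905]
bay 2 [ 0.4724 -0.1463]
bay 3 [ 0.4774 -0.2021]
bay 4 [ 0.4825 -0.2579]
brass [ 0.48   -0.2573  0.034 ]
stroke [ 0.4901 -0.2567  0.034 ]
red ((467.4144592285156, -409.08837890625), (91.11669921875, 89.79745483398438), 72.83584594726562) ((467.5038146972656, -408.99053955078125), (90.98365020751953, 89.90080261230469), 72.86959075927734)
[(455, 189), (548, 150), (484, 126), (512, 212)]
[(416, 231), (548, 182), (461, 145), (497, 267)]
```

Run:
```python
from h import *
s=sense();print(s["tcp_pos"],np.degrees(yaw(s)),s["finger_gap"],tool([.481,-.2577,.012]))
```

```text
[ 0.46144686 -0.25806703  0.1322138 ] 5.36016475750367 0.047123911160805415 [ 1.92742762  0.12923825 12.02524434]
```

>>> {"fn": "jog_arm", "kwargs": {
  "steps": [
    [1.9,0.1,4,0,0,0,-0.15],
    [1.9,0.1,8,0,0,0,-0.15],
    [1.9,0.1,11.8,0,0,0,-0.15],
    [1.9,0.1,11.8,0,0,0,-0.15]
  ]
}}

```text
time_s: 2.58
tcp_pos: [0.4796, -0.2563, 0.0119]
orientation: [-0.001, 0.999, 0.047, -0.001]
wrist_force: [0.2, -0.6, 0.4]
finger_gap: 0.0396
finger_force: 0.0
```

Run:
```python
from h import *
s=sense();print(s["time_s"],s["tcp_pos"],np.degrees(yaw(s)),s["finger_gap"],s["wrist_force"],tool([.481,-.2577,.012]))
```

```text
2.575 [ 0.47958879 -0.2563175   0.0119255 ] 5.413434627190693 0.039603087172970515 [ 0.19832075 -0.60106457  0.38880263] [ 0.12743439  0.15093493 -0.0079226 ]
```

>>> {"fn": "jog_arm", "kwargs": {
  "steps": [
    [0.1,0.15,0,0,0,0,-0.5],
    [0.1,0.15,0,0,0,0,-0.8],
    [0.1,0.15,0,0,0,0,-0.8],
    [0.1,0.15,0,0,0,0,-0.8],
    [0.1,0.15,-3,0,0,0,-0.8],
    [0.1,0.15,-7,0,0,0,-0.8],
    [0.1,0.15,-7,0,0,0,-0.8]
  ],
  "grip_force": 15
}}

```text
time_s: 3.45
tcp_pos: [0.4828, -0.2595, 0.0864]
orientation: [0.002, 0.999, 0.047, 0.003]
wrist_force: [0.3, -1.5, -1.6]
finger_gap: 0.0295
finger_force: 15.0
```

Run:
```python
from h import *
s=sense();print(s["time_s"],s["tcp_pos"],np.degrees(yaw(s)),s["finger_gap"],s["finger_force"],tool([.468,-.409,.012]))
```

```text
3.45 [ 0.482789   -0.25954507  0.0863704 ] 5.375358007175396 0.029506987709951603 14.984742597152945 [-2.9119198  14.71086241  7.48169169]
```

>>> {"fn": "jog_arm", "kwargs": {
  "steps": [
    [-1.5,6,0,0,0,0,-0.8],
    [-2.7,12,0,0,0,0,-0.8],
    [-2.9,14.8,3,0,0,0,-0.8],
    [-2.9,14.8,5,0,0,0,-0.8],
    [-2.9,14.8,5,0,0,0,-0.8],
    [-2.9,14.8,5,0,0,0,-0.8]
  ]
}}

```text
time_s: 4.2
tcp_pos: [0.4669, -0.408, 0.0335]
orientation: [0.0, 0.999, 0.047, 0.0]
wrist_force: [0.3, 0.4, -0.0]
finger_gap: 0.03
finger_force: 15.0
```

Run:
```python
from h import *
s=sense();print(s["time_s"],s["tcp_pos"],np.degrees(yaw(s)),s["finger_gap"],s["finger_force"],s["joint_velocities"].round(3),tool([.468,-.409,.010]))
```

```text
4.2 [ 0.46688044 -0.40800593  0.03345841] 5.441843029094517 0.02995100199818369 14.984790675662225 [-0.    -0.01  -0.006 -0.002  0.     0.   ] [0.10046242 0.10782505 2.34598974]
```

>>> {"fn": "jog_arm", "kwargs": {
  "steps": [
    [0,0,1.3,0,0,0,-0.8],
    [0,0,2.1,0,0,0,-0.8],
    [0,0,2.3,0,0,0,-0.8],
    [0,0,2.3,0,0,0,-0.8],
    [0,0,2.3,0,0,0,-0.8]
  ]
}}

```text
time_s: 4.82
tcp_pos: [0.4665, -0.4081, 0.0103]
orientation: [-0.0, 0.999, 0.047, 0.0]
wrist_force: [-3.2, 6.9, 14.7]
finger_gap: 0.0291
finger_force: 15.0
```

>>> {"fn": "jog_arm", "kwargs": {
  "steps": [
    [0,0,-0.1,0,0,0,-0.5],
    [0,0,-0.1,0,0,0,-0.05],
    [0,0,-0.1,0,0,0,-0.05],
    [0,0,-3,0,0,0,-0.05],
    [0,0,-8,0,0,0,-0.05],
    [0,0,-14,0,0,0,-0.05],
    [0,-3,-18,0,0,0,-0.05],
    [0,-3,-18,0,0,0,-0.05]
  ]
}}

```text
time_s: 5.82
tcp_pos: [0.4644, -0.3785, 0.1929]
orientation: [0.002, 0.999, 0.047, 0.002]
wrist_force: [0.5, -0.6, -0.9]
finger_gap: 0.0446
finger_force: 0.0
```

Run:
```python
from h import *
s=sense();print(s["time_s"],s["tcp_pos"],np.degrees(yaw(s)),s["finger_gap"])
p,d,m=snap("wrist","w3");np.save("pics/w3m.npy",m["world_from_camera"])
for b in blobs(mask(p,"green"),40):print(b[0],b[1])
c=p[90:330,200:560];cv2.imwrite("pics/w3c.png",c)
print(tool([.43,.05,.19]))
```

```text
5.825 [ 0.46437665 -0.37846853  0.19285509] 5.436960877490045 0.04460925160134699
[346.205074   194.52008457] [332 181  29  27 473]
[ 6.85718863e-01 -4.29961206e+01 -2.93696797e-02]
```

View pics/w3.png

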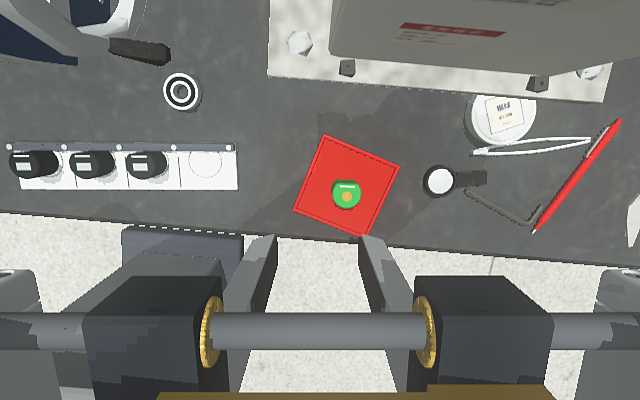

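The green mount stands upright mid-tray at (346,194). Bay 4 is empty, with its outline circle at (205,163). Now on to the stock tray.

>>> {"fn": "jog_arm", "kwargs": {
  "steps": [
    [0.5,-6,0,0,0,0,-0.05],
    [0.5,-12,0,0,0,0,-0.05],
    [0.5,-18,0,0,0,0,-0.05],
    [0.5,-24,0,0,0,0,-0.05],
    [0.5,-30,0,0,0,0,-0.05],
    [0.5,-36,0,0,0,0,-0.05],
    [0.5,-42,2,0,0,0,-0.05],
    [0.5,-43,3,0,0,0,-0.05],
    [0.5,-43,3,0,0,0,-0.05],
    [0.5,-43,3,0,0,0,-0.05]
  ]
}}

```text
time_s: 7.12
tcp_pos: [0.4285, 0.0486, 0.1594]
orientation: [0.0, 0.999, 0.046, -0.0]
wrist_force: [0.6, -0.0, 0.6]
finger_gap: 0.0449
finger_force: 0.0
```

Run:
```python
from h import *
s=sense();print(s["time_s"],s["tcp_pos"],np.degrees(yaw(s)),s["qpos"].round(2))
p,d,m=snap("wrist","w4");np.save("pics/w4m.npy",m["world_from_camera"])
uv=proj(m,[.49,.06,.034]).astype(int);print(uv)
x,y=uv;c=cv2.resize(p[y-60:y+80,x-90:x+90],None,fx=4,fy=4,interpolation=cv2.INTER_NEAREST);cv2.imwrite("pics/w4c.png",c);print(x-90,y-60)
```

```text
7.125 [0.42851068 0.0485889  0.15941196] 5.291396268661056 [ 0.03  0.08  1.89 -0.    1.17  1.51]
[309 130]
219 70
```

View pics/w4c.png

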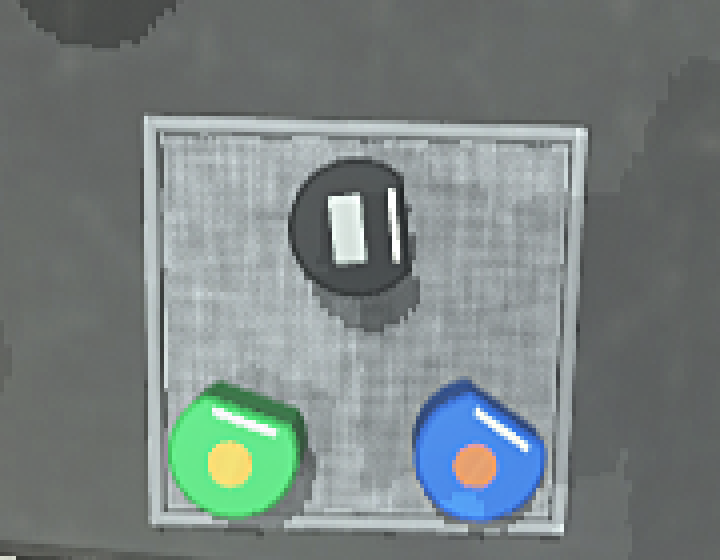

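The crop shows the good mount's section at (306,127) and its stroke at (318,126) full-image. Its flat faces image right, which is about -y.

Run:
```python
from h import *
p1,m1=load("w1");p4,m4=load("w4")
def parts(p,box):
    x0,y0,x1,y1=box;mk=cv2.inRange(p[y0:y1,x0:x1].min(2),120,255)
    bs=sorted([b for b in blobs(mk,8)],key=lambda b:b[0][0]);out=[]
    for b in bs:
        v,u=np.where(b[2]);pts=np.c_[u,v].astype(float)
        w=p[y0:y1,x0:x1].min(2)[b[2]].astype(float);c=(pts*w[:,None]).sum(0)/w.sum()
        l=cv2.fitLine(pts.astype(np.float32),cv2.DIST_L2,0,.01,.01).ravel();out.append((c+[x0,y0],l[:2],b[1][2:5]))
    return out
# box limited to the black top
A=parts(p1,(115,126,133,144));B=parts(p4,(298,116,322,138))
for x in A:print("w1",x)
for x in B:print("w4",x)
if len(A)==2 and len(B)==2:
    for i,n in enumerate(("steel","stroke")):print(n,tri([m1,m4],[A[i][0],B[i][0]]).round(4))
z=.031
P=[]
for c,l,_ in B:
    a,b=onz(m4,c-l*4,z),onz(m4,c+l*4,z);dv=(b-a)[:2];dv*=-np.sign(dv[0]) ;print(onz(m4,c,z).round(4),"normal yaw (line+90)",np.degrees(np.arctan2(dv[1],dv[0]))+90);P.append(onz(m4,c,z))
v=(P[1]-P[0])[:2];print("sep",np.linalg.norm(v),np.degrees(np.arctan2(v[1],v[0])))
# dark top outline
g=p4.max(2)[100:155,280:335];mk=cv2.inRange(g,0,90)
cs,_=cv2.findContours(mk,cv2.RETR_EXTERNAL,cv2.CHAIN_APPROX_NONE);c=max(cs,key=cv2.contourArea)
q=np.array([onz(m4,u[0]+[280,100],z)[:2] for u in c])
# circle by left/upper outline points (image left and top)
uv=c[:,0]+[280,100];sel=(uv[:,0]<310)|(uv[:,1]<115);q=q[sel]
M=np.c_[2*q,np.ones(len(q))];x=np.linalg.lstsq(M,(q**2).sum(1),rcond=None)[0];print("circle",x[:2],np.sqrt(x[2]+x[:2]@x[:2]),len(q))
# same calibration check on stock tray and reference: kit mount offsets wrt steel/stroke in w2
```

```text
w1 (array([120.96081004, 134.76360525]), array([0.30356812, 0.95280975], dtype=float32), array([ 9, 13, 81], dtype=int32))
w1 (array([129.36584433, 133.62134251]), array([0.24847125, 0.96863925], dtype=float32), array([ 5, 14, 24], dtype=int32))
w4 (array([305.38303093, 126.68941693]), array([0.09960732, 0.9950268 ], dtype=float32), array([ 10,  18, 144], dtype=int32))
w4 (array([317.0378306 , 125.81598036]), array([0.07869391, 0.99689883], dtype=float32), array([ 3, 19, 39], dtype=int32))
w4 (array([320.54616777, 118.1943271 ]), array([0.05334248, 0.9985763 ], dtype=float32), array([ 2,  6, 11], dtype=int32))
[0.4926 0.064  0.031 ] normal yaw (line+90) -79.30247062012774
[0.4942 0.054  0.031 ] normal yaw (line+90) -80.06802387618183
[0.5009 0.0515 0.031 ] normal yaw (line+90) -81.40479786465494
sep 0.010187344856552254 -80.50691711741007
circle [0.49267553 0.06207901] 0.014297545654221634 62
```

Run:
```python
from h import *
p1,m1=load("w1");p4,m4=load("w4")
for n,a,b in(("steel",(120.96,134.76),(305.38,126.69)),("stroke",(129.37,133.62),(317.04,125.82))):print(n,tri([m1,m4],[a,b]).round(4))
def cloud(m,d):
    v,u=np.where(d>0);r=np.linalg.inv(m["mtx"])@np.c_[u,v,np.ones(len(u))].T*d[v,u];T=m["world_from_camera"];return (T[:3,:3]@r).T+T[:3,3]
P=np.r_[cloud(m4,np.load("pics/w4d.npy")),cloud(m1,np.load("pics/w1d.npy")),cloud(vision.camera_model("scene"),np.load("pics/scene0d.npy"))]
for y0 in np.arange(-.08,.16,.02):
    o=[]
    for z0,z1 in((.09,.13),(.13,.17),(.17,.25),(.25,.32)):
        s=P[(P[:,1]>y0)&(P[:,1]<y0+.02)&(P[:,2]>z0)&(P[:,2]<z1)&(P[:,0]>.51)&(P[:,0]<.75)];o.append((len(s),np.percentile(s[:,0],2).round(3) if len(s) else None))
    print(round(y0,2),o)
```

```text
steel [0.4925 0.064  0.0308]
stroke [0.4942 0.054  0.0306]
-0.08 [(1240, np.float64(0.564)), (2113, np.float64(0.568)), (231, np.float64(0.601)), (318, np.float64(0.632))]
-0.06 [(1243, np.float64(0.565)), (1839, np.float64(0.569)), (224, np.float64(0.602)), (356, np.float64(0.631))]
-0.04 [(1293, np.float64(0.563)), (1609, np.float64(0.569)), (237, np.float64(0.603)), (384, np.float64(0.631))]
-0.02 [(1226, np.float64(0.564)), (1428, np.float64(0.57)), (242, np.float64(0.604)), (352, np.float64(0.632))]
0.0 [(1029, np.float64(0.567)), (1309, np.float64(0.571)), (245, np.float64(0.604)), (445, np.float64(0.632))]
0.02 [(834, np.float64(0.568)), (1316, np.float64(0.572)), (256, np.float64(0.605)), (491, np.float64(0.634))]
0.04 [(514, np.float64(0.569)), (1001, np.float64(0.572)), (302, np.float64(0.606)), (446, np.float64(0.637))]
0.06 [(430, np.float64(0.577)), (394, np.float64(0.588)), (757, np.float64(0.615)), (262, np.float64(0.648))]
0.08 [(0, None), (0, None), (0, None), (0, None)]
0.1 [(0, None), (0, None), (0, None), (0, None)]
0.12 [(194, np.float64(0.563)), (0, None), (0, None), (0, None)]
0.14 [(4, np.float64(0.564)), (0, None), (0, None), (0, None)]
```

Run:
```python
from h import *
m2=load("w2")[1];m3=load("w3")[1];m1=load("w1")[1]
def cloud(m,d):
    d=d.copy();d[210:]=0 if m["mtx"] is K else d[210:]
    v,u=np.where(d>0);r=np.linalg.inv(m["mtx"])@np.c_[u,v,np.ones(len(u))].T*d[v,u];T=m["world_from_camera"];return (T[:3,:3]@r).T+T[:3,3]
P=np.r_[cloud(vision.camera_model("top"),np.load("pics/top0d.npy")),cloud(m1,np.load("pics/w1d.npy")),cloud(m2,np.load("pics/w2d.npy")),cloud(m3,np.load("pics/w3d.npy")),cloud(vision.camera_model("scene"),np.load("pics/scene0d.npy"))]
for y0 in np.arange(-.38,-.10,.02):
    o=[]
    for z0,z1 in((.05,.10),(.10,.15),(.15,.2),(.2,.25),(.25,.32),(.32,.45)):
        s=P[(P[:,1]>y0)&(P[:,1]<y0+.02)&(P[:,2]>z0)&(P[:,2]<z1)&(P[:,0]>.50)&(P[:,0]<.75)];o.append((len(s),np.percentile(s[:,0],2).round(3) if len(s)>3 else None))
    print(round(y0,2),[(a,float(b) if b else 0) for a,b in o])
s=sense();print(s["tcp_pos"],np.degrees(yaw(s)),tool([.4927,.0621-.0008,.060]),tool([.4927,.0621-.0008,.0145]))
```

```text
-0.38 [(4450, 0.593), (3518, 0.594), (1976, 0.597), (768, 0.599), (105, 0.662), (0, 0)]
-0.36 [(1494, 0.59), (0, 0), (0, 0), (0, 0), (0, 0), (0, 0)]
-0.34 [(19, 0.588), (0, 0), (0, 0), (0, 0), (0, 0), (0, 0)]
-0.32 [(1, 0), (0, 0), (0, 0), (0, 0), (0, 0), (0, 0)]
-0.3 [(0, 0), (0, 0), (0, 0), (0, 0), (0, 0), (0, 0)]
-0.28 [(0, 0), (950, 0.561), (0, 0), (0, 0), (0, 0), (0, 0)]
-0.26 [(0, 0), (2354, 0.562), (0, 0), (0, 0), (0, 0), (0, 0)]
-0.24 [(1038, 0.584), (2646, 0.561), (4970, 0.559), (1024, 0.576), (0, 0), (0, 0)]
-0.22 [(290, 0.586), (342, 0.562), (1687, 0.559), (566, 0.577), (0, 0), (0, 0)]
-0.2 [(0, 0), (35, 0.609), (205, 0.609), (0, 0), (0, 0), (0, 0)]
-0.18 [(501, 0.599), (228, 0.598), (573, 0.598), (77, 0.598), (336, 0.629), (0, 0)]
-0.16 [(369, 0.595), (419, 0.595), (551, 0.595), (278, 0.596), (712, 0.628), (0, 0)]
-0.14 [(3875, 0.565), (3293, 0.564), (905, 0.585), (275, 0.596), (626, 0.627), (181, 0.681)]
-0.12 [(731, 0.563), (2321, 0.563), (1028, 0.585), (280, 0.597), (633, 0.629), (379, 0.681)]
-0.1 [(1033, 0.554), (1518, 0.564), (962, 0.586), (297, 0.597), (607, 0.629), (408, 0.682)]
[0.42855773 0.04856078 0.15959231] 5.27305102806993 [ 6.50265659 -0.68036791  9.96012148] [ 6.50197045 -0.68097033 14.51012139]
```

Run:
```python
from h import *
m4=load("w4")[1];m1=load("w1")[1]
for uv in((365,102),(360,203),(256,99)):print("stock corner",onz(m4,uv,.006).round(3))
print("bench edge",onz(m1,(200,203),0).round(3),"carrier left front",onz(m1,(233,184),.006).round(3))
s=sense();print(s["tcp_pos"],np.degrees(yaw(s)),tool([.4924,.0641,.060]),tool([.4924,.0641,.012]))
```

```text
stock corner [0.519 0.012 0.006]
stock corner [0.423 0.004 0.006]
stock corner [0.513 0.112 0.006]
bench edge [ 0.405 -0.017  0.   ] carrier left front [ 0.434 -0.063  0.006]
[0.42855773 0.04856078 0.15959231] 5.27305102806993 [ 6.49851618 -0.96194003  9.96008358] [ 6.49779234 -0.96257555 14.76008348]
```

>>> {"fn": "jog_arm", "kwargs": {
  "steps": [
    [4,-0.9,3,0,0,-0.082,-0.05],
    [6.5,-0.95,7,0,0,-0.082,-0.05],
    [6.5,-0.95,10,0,0,-0.082,-0.05],
    [6.5,-0.95,10,0,0,-0.082,-0.05],
    [6.5,-0.95,10,0,0,-0.082,-0.05]
  ]
}}

```text
time_s: 7.8
tcp_pos: [0.4927, 0.0648, 0.0608]
orientation: [0.0, 0.996, 0.087, 0.001]
wrist_force: [-1.1, -0.3, 0.9]
finger_gap: 0.0446
finger_force: 0.0
```

Run:
```python
from h import *
s=sense();print(s["tcp_pos"],np.degrees(yaw(s)),s["finger_gap"],tool([.4924,.0641,.0115]))
```

```text
[0.49265994 0.06475112 0.06084827] 10.021258943985618 0.04463775526631654 [-0.04525214  0.05859657  4.93476976]
```

Straight down, grip, lift.

>>> {"fn": "jog_arm", "kwargs": {
  "steps": [
    [0,0.06,3,0,0,0,-0.05],
    [0,0.06,4.9,0,0,0,-0.05],
    [0,0.06,4.9,0,0,0,-0.05],
    [0,0.06,4.9,0,0,0,-0.5],
    [0,0.06,4.9,0,0,0,-0.9],
    [0,0.06,4.9,0,0,0,-0.9],
    [0,0.06,4.9,0,0,0,-0.9],
    [0,0.06,2,0,0,0,-0.9],
    [-3,0.06,-1,0,0,0,-0.9],
    [-3,0.06,-1,0,0,0,-0.9]
  ],
  "grip_force": 15
}}

```text
time_s: 9.05
tcp_pos: [0.4626, 0.0594, 0.0715]
orientation: [0.0, 0.996, 0.088, 0.002]
wrist_force: [0.8, 0.5, -0.7]
finger_gap: 0.0257
finger_force: 15.0
```

Run:
```python
from h import *
s=sense();print(s["tcp_pos"],np.degrees(yaw(s)),s["finger_gap"],s["finger_force"],tool([.450,-.027,.07]))
```

```text
[0.46260268 0.05942598 0.07146696] 10.070532504504204 0.025683173675856742 14.99417594895931 [-2.75257458  8.28901503  0.14093124]
```

>>> {"fn": "jog_arm", "kwargs": {
  "steps": [
    [-2.6,4,0,0,0,-0.18,-0.9],
    [-2.6,8.3,0,0,0,-0.36,-0.9],
    [-2.6,8.3,0,0,0,-0.54,-0.9],
    [-2.6,8.3,0,0,0,-0.72,-0.9],
    [-2.6,8.3,0,0,0,-0.9,-0.9],
    [-2.6,8.3,0,0,0,-1.08,-0.9],
    [-2.6,8.3,0,0,0,-1.26,-0.9],
    [-2.6,8.3,0,0,0,-1.4,-0.9],
    [-2.6,8.3,0,0,0,-1.485,-0.9],
    [-2.6,8.3,0,0,0,-1.485,-0.9]
  ]
}}

```text
time_s: 10.3
tcp_pos: [0.4516, -0.0268, 0.069]
orientation: [-0.0, 0.675, 0.738, -0.0]
wrist_force: [0.3, 0.0, -0.4]
finger_gap: 0.026
finger_force: 15.0
```

Run:
```python
from h import *
s=sense();print(s["tcp_pos"],np.degrees(yaw(s)),s["finger_gap"],s["finger_force"],tool([.452,-.027,.0085]))
```

```text
[ 0.45164578 -0.02679239  0.06898559] 95.12187797603232 0.026044273506610406 14.993736098986119 [-0.02456064  0.03642522  6.04853842]
```

>>> {"fn": "jog_arm", "kwargs": {
  "steps": [
    [0,0,3,0,0,0,-0.9],
    [0,0,5.2,0,0,0,-0.9],
    [0,0,5.8,0,0,0,-0.9],
    [0,0,6.0,0,0,0,-0.9],
    [0,0,6.0,0,0,0,-0.9]
  ]
}}

```text
time_s: 10.92
tcp_pos: [0.4518, -0.0268, 0.01]
orientation: [0.0, 0.675, 0.738, 0.0]
wrist_force: [0.0, -0.3, -0.9]
finger_gap: 0.0258
finger_force: 15.0
```

>>> {"fn": "jog_arm", "kwargs": {
  "steps": [
    [0,0,0.1,0,0,0,-0.9],
    [0,0,0.15,0,0,0,-0.9],
    [0,0,0.15,0,0,0,-0.9]
  ]
}}

```text
time_s: 11.3
tcp_pos: [0.4517, -0.0268, 0.0085]
orientation: [0.0, 0.675, 0.738, 0.0]
wrist_force: [-1.6, -0.6, 5.9]
finger_gap: 0.0256
finger_force: 15.0
```

Touching the bench; release, lift, turn back.

>>> {"fn": "jog_arm", "kwargs": {
  "steps": [
    [0,0,0,0,0,0,-0.6],
    [0,0,0,0,0,0,-0.1],
    [0,0,0,0,0,0,-0.1],
    [0,0,-3,0,0,0,-0.1],
    [0,0,-7,0,0,0,-0.1],
    [0,-1,-10,0,0,0.18,-0.1],
    [0,-2,-10,0,0,0.36,-0.1],
    [0,-2,-10,0,0,0.54,-0.1],
    [0,-2,-10,0,0,0.72,-0.1],
    [0,-2,-10,0,0,0.9,-0.1]
  ]
}}

```text
time_s: 12.55
tcp_pos: [0.4315, -0.0286, 0.108]
orientation: [-0.0, 0.93, 0.369, 0.0]
wrist_force: [0.3, 0.4, 0.1]
finger_gap: 0.0425
finger_force: 0.0
```

>>> {"fn": "jog_arm", "kwargs": {
  "steps": [
    [0,0,0,0,0,0.18,-0.1],
    [0,0,0,0,0,0.36,-0.1],
    [0,0,0,0,0,0.54,-0.1],
    [0,0,0,0,0,0.67,-0.1],
    [0,0,0,0,0,0.67,-0.1],
    [0,0,0,0,0,0.67,-0.1]
  ]
}}

```text
time_s: 13.3
tcp_pos: [0.4315, -0.0286, 0.1079]
orientation: [-0.0, 0.999, 0.047, -0.0]
wrist_force: [0.6, 0.0, -0.4]
finger_gap: 0.0426
finger_force: 0.0
```

Run:
```python
from h import *
s=sense();print(s["time_s"],s["tcp_pos"],np.degrees(yaw(s)),s["finger_gap"])
p,d,m=snap("wrist","w5");np.save("pics/w5m.npy",m["world_from_camera"])
uv=proj(m,[.454,-.027,.028]).astype(int);print(uv)
x,y=uv;x0,y0=max(x-40,0),max(y-60,0);c=cv2.resize(p[y0:y0+100,x0:x0+130],None,fx=6,fy=6,interpolation=cv2.INTER_NEAREST);cv2.imwrite("pics/w5c.png",c);print(x0,y0)
```

```text
13.3 [ 0.43150526 -0.0285906   0.10792346] 5.367970464214204 0.042620868621256205
[316 185]
276 125
```

View pics/w5c.png

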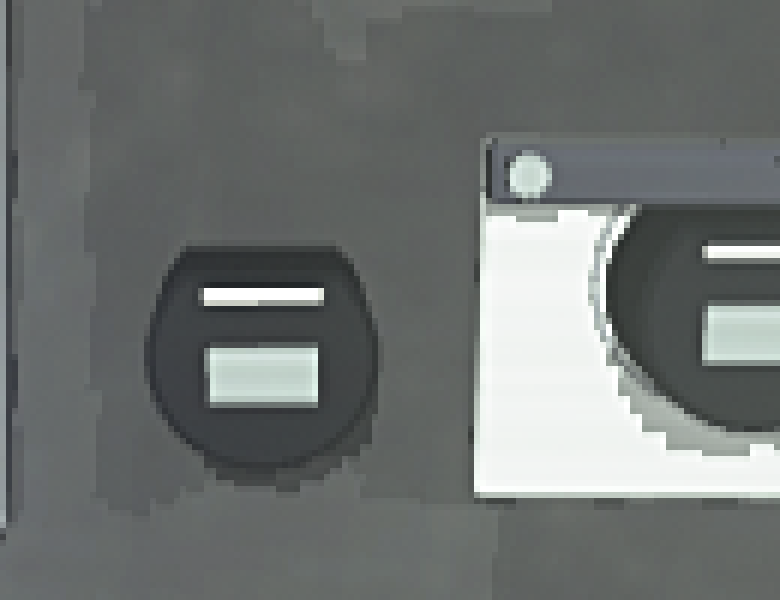

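The crop shows the mount on the bench in the gap, with stroke and section parallel to the bar. The section is at about (320,188) and the stroke at (320,174).

Run:
```python
from h import *
p,m=load("w5");w=lambda a:np.clip(a.min(2)-130,0,None)
a=onz(m,spot(p,(305,179,334,196),w),.028);b=onz(m,spot(p,(305,170,334,178),w),.028);print(a,b,np.degrees(np.arctan2(*(b-a)[[1,0]])))
ctr=a+(b-a)/np.linalg.norm((b-a)[:2])*.0018;print("axis",ctr)
s=sense();print(tool([.4537,ctr[1],.0105]))
# kit mount in bay1, for comparison: stroke/section offset from the bar
x=(390,160)
```

```text
[ 0.45280171 -0.0292584   0.028     ] [ 0.46289443 -0.02783755  0.028     ] 8.013414393966766
axis [ 0.45458414 -0.02900747  0.028     ]
[2.20738772 0.2494546  9.7422959 ]
```

>>> {"fn": "jog_arm", "kwargs": {
  "steps": [
    [2.25,0.15,4,0,0,0,-0.15],
    [2.25,0.15,8,0,0,0,-0.15],
    [2.25,0.15,9.7,0,0,0,-0.15],
    [2.25,0.15,9.7,0,0,0,-0.15],
    [2.25,0.15,9.7,0,0,0,-0.15]
  ]
}}

```text
time_s: 13.98
tcp_pos: [0.4546, -0.0281, 0.0118]
orientation: [0.0, 0.999, 0.046, 0.001]
wrist_force: [-0.1, 0.2, 1.1]
finger_gap: 0.0404
finger_force: 0.0
```

>>> {"fn": "jog_arm", "kwargs": {
  "steps": [
    [0,0,0,0,0,0,-0.5],
    [0,0,0,0,0,0,-0.9],
    [0,0,0,0,0,0,-0.9],
    [0,0,0,0,0,0,-0.9],
    [0,0,-4,0,0,0,-0.9],
    [0,0,-8,0,0,0,-0.9],
    [0,0,-8,0,0,0,-0.9],
    [0,0,-8,0,0,0,-0.9]
  ],
  "grip_force": 15
}}

```text
time_s: 14.98
tcp_pos: [0.4537, -0.028, 0.0904]
orientation: [-0.0, 0.999, 0.045, -0.0]
wrist_force: [-0.5, -1.1, -1.2]
finger_gap: 0.0294
finger_force: 15.0
```

Run:
```python
from h import *
s=sense();print(s["tcp_pos"],np.degrees(yaw(s)),s["finger_gap"],s["finger_force"],tool([.4765,-.2575,.09]))
```

```text
[ 0.45373144 -0.02798971  0.09043317] 5.204959282072185 0.02939757486452162 14.999363064416684 [ 0.18539872 23.06295034  0.04056695]
```

>>> {"fn": "jog_arm", "kwargs": {
  "steps": [
    [-0.5,6,0,0,0,0,-0.9],
    [-0.5,12,0,0,0,0,-0.9],
    [-0.5,18,0,0,0,0,-0.9],
    [0,23.1,0,0,0,0,-0.9],
    [0.1,23.1,3,0,0,0,-0.9],
    [0.1,23.1,5,0,0,0,-0.9],
    [0.1,23.1,5,0,0,0,-0.9],
    [0.1,23.1,5,0,0,0,-0.9]
  ]
}}

```text
time_s: 15.98
tcp_pos: [0.4761, -0.258, 0.0412]
orientation: [-0.0, 0.999, 0.045, -0.0]
wrist_force: [1.2, -0.1, -0.8]
finger_gap: 0.0299
finger_force: 15.0
```

Run:
```python
from h import *
s=sense();print(s["tcp_pos"],np.degrees(yaw(s)),s["finger_gap"],s["finger_force"],tool([.4785,-.2578,.018]))
p,d,m=snap("wrist","w6");np.save("pics/w6m.npy",m["world_from_camera"])
w=lambda a:np.clip(a.min(2)-150,0,None)
S=[]
for P in([.4847,-.117,.014],[.4898,-.1728,.014],[.4949,-.2288,.014],[.4999,-.2849,.014]):
    u=proj(m,P).round().astype(int);q=onz(m,spot(p,(u[0]-6,u[1]-6,u[0]+7,u[1]+7),w),.014);S.append(q);print(u,q.round(4))
c=cv2.resize(p[120:260,200:400],None,fx=4,fy=4,interpolation=cv2.INTER_NEAREST);cv2.imwrite("pics/w6c.png",c)
```

```text
[ 0.47610742 -0.25796791  0.04115371] 5.211819202448159 0.029889071398371242 14.999502457212657 [0.2398852  0.00507552 2.31536187]
[ 89 203] [ 0.4842 -0.1168  0.014 ]
[180 203] [ 0.489  -0.1726  0.014 ]
[271 203] [ 0.4941 -0.2292  0.014 ]
[363 203] [ 0.4995 -0.2846  0.014 ]
```

View pics/w6c.png

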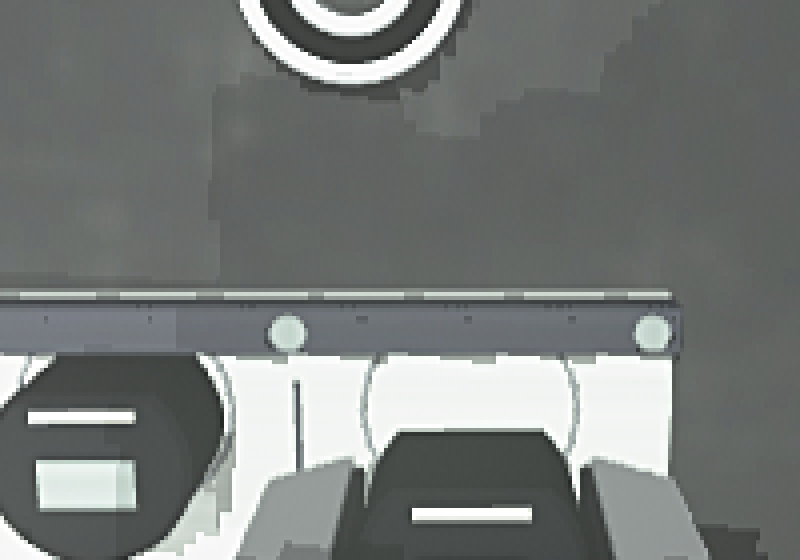

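The held mount hangs in front of the bay, flat parallel to the bar. Its centre column (~471) matches the bay's outline circle (~470).

>>> {"fn": "jog_arm", "kwargs": {
  "steps": [
    [0.1,0,1.5,0,0,0,-0.9],
    [0.1,0,2.1,0,0,0,-0.9],
    [0.1,0,2.3,0,0,0,-0.9],
    [0.1,0,2.3,0,0,0,-0.9]
  ]
}}

```text
time_s: 16.52
tcp_pos: [0.477, -0.2579, 0.0179]
orientation: [-0.0, 0.999, 0.045, -0.0]
wrist_force: [0.9, 0.4, -0.1]
finger_gap: 0.0295
finger_force: 15.0
```

>>> {"fn": "jog_arm", "kwargs": {
  "steps": [
    [0,0,0.08,0,0,0,-0.9],
    [0,0,0.08,0,0,0,-0.9],
    [0.2,0,0.08,0,0,0,-0.9],
    [0.3,0,0.08,0,0,0,-0.9],
    [0.4,0,0.08,0,0,0,-0.9],
    [0.4,0,0.08,0,0,0,-0.9]
  ]
}}

```text
time_s: 17.27
tcp_pos: [0.4809, -0.2578, 0.0177]
orientation: [0.0, 0.999, 0.045, -0.0]
wrist_force: [-4.6, 0.4, 8.8]
finger_gap: 0.0295
finger_force: 15.0
```

>>> {"fn": "jog_arm", "kwargs": {
  "steps": [
    [0.1,0,0,0,0,0,-0.9],
    [0.15,0,0,0,0,0,-0.9],
    [0.15,0,0,0,0,0,-0.9]
  ],
  "grip_force": 8
}}

```text
time_s: 17.65
tcp_pos: [0.4822, -0.2577, 0.0176]
orientation: [0.0, 0.999, 0.045, -0.0]
wrist_force: [-5.7, 0.4, 6.1]
finger_gap: 0.0299
finger_force: 8.0
```

>>> {"fn": "jog_arm", "kwargs": {
  "steps": [
    [0.1,0,0,0,0,0,-0.9],
    [0.15,0,0,0,0,0,-0.9],
    [0.15,0,0,0,0,0,-0.9]
  ]
}}

```text
time_s: 18.02
tcp_pos: [0.4837, -0.2575, 0.0175]
orientation: [0.0, 0.999, 0.045, -0.0]
wrist_force: [-4.7, 0.0, 6.2]
finger_gap: 0.0296
finger_force: 8.0
```

>>> {"fn": "jog_arm", "kwargs": {
  "steps": [
    [0,0,0,0,0,0,-0.6],
    [0,0,0,0,0,0,-0.15],
    [0,0,0,0,0,0,-0.15],
    [0,0,-3,0,0,0,-0.15],
    [0,0,-7,0,0,0,-0.15],
    [-2,0,-11,0,0,0,-0.15],
    [-2,0,-11,0,0,0,-0.15],
    [-2,0,-11,0,0,0,-0.15]
  ]
}}

```text
time_s: 19.02
tcp_pos: [0.464, -0.2589, 0.1265]
orientation: [-0.0, 0.999, 0.045, -0.0]
wrist_force: [0.8, 0.1, -0.4]
finger_gap: 0.0401
finger_force: 0.0
```

Run:
```python
from h import *
s=sense();print(s["time_s"],s["tcp_pos"],np.degrees(yaw(s)))
p,d,m=snap("wrist","w7");np.save("pics/w7m.npy",m["world_from_camera"])
for P in([.4774,-.2021,.034],[.4825,-.2579,.034]):
    u=proj(m,P).round().astype(int);x0,y0=u-[16,20];x1,y1=u+[18,16]
    for b in sorted(blobs(cv2.inRange(p[y0:y1,x0:x1].min(2),120,190*0+255),8),key=lambda b:b[1][1]):
        v,uu=np.where(b[2]);l=cv2.fitLine(np.c_[uu,v].astype(np.float32),2,0,.01,.01).ravel();c=b[0]+[x0,y0]
        a=onz(m,c-l[:2]*5,.034);e=onz(m,c+l[:2]*5,.034);dv=(e-a)[:2];dv*=np.sign(dv[1])
        print(u,c.round(1),b[1][2:],onz(m,c,.034).round(4),"normal",np.degrees(np.arctan2(dv[1],dv[0]))-90)
u=proj(m,[.48,-.23,.03]).round().astype(int);print(u)
c=cv2.resize(p[u[1]-50:u[1]+50,u[0]-65:u[0]+65],None,fx=6,fy=6,interpolation=cv2.INTER_NEAREST);cv2.imwrite("pics/w7c.png",c)
```

```text
19.025 [ 0.46399965 -0.25893828  0.1264827 ] 5.196370250668144
[247 187] [235.4 173.1] [17 18 78] [ 0.4879 -0.1923  0.034 ] normal 44.17998344511972
[247 187] [257.7 167.3] [16  2 22] [ 0.4941 -0.2097  0.034 ] normal 2.22287429701079
[247 187] [248.3 178. ] [20  3 59] [ 0.4849 -0.2027  0.034 ] normal 5.523749896773396
[247 187] [249.3 190.5] [ 18  10 174] [ 0.4748 -0.2039  0.034 ] normal 3.7289496810072364
[247 187] [233.3 198.1] [ 9 15 54] [ 0.4674 -0.1912  0.034 ] normal -64.10876038193233
[317 187] [316.  172.3] [ 34  13 131] [ 0.4944 -0.256   0.034 ] normal 8.473221810110275
[317 187] [317.8 180. ] [19  3 56] [ 0.4883 -0.258   0.034 ] normal 4.890073357406493
[317 187] [318. 193.] [ 17   9 153] [ 0.4778 -0.2591  0.034 ] normal 5.224068413615299
[317 187] [301.9 200.3] [ 4  6 14] [ 0.4706 -0.2467  0.034 ] normal -62.89534808249098
[283 186]
```

View pics/w7c.png

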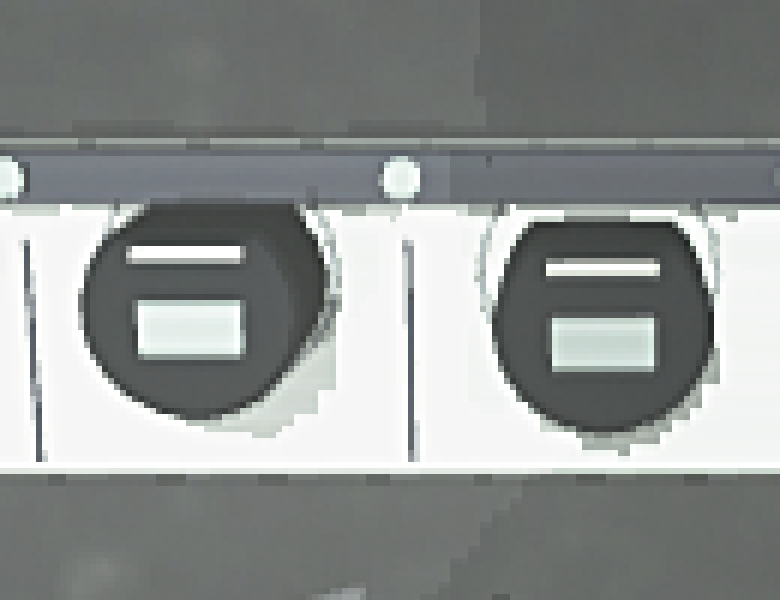

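The crop shows the mount square but about 2 mm short of the bar compared with its bay 3 neighbour. I'll push it home from behind with closed fingers.

Run:
```python
from h import *
print(tool([.447,-.2607,.12]),tool([.447,-.2607,.019]))
```

```text
[-1.69939707  0.04027808  0.60331121] [-1.68710898  0.05093175 10.70329812]
```

>>> {"fn": "jog_arm", "kwargs": {
  "steps": [
    [-1.7,0.05,0,0,0,0,-1],
    [-1.7,0.05,3,0,0,0,-1],
    [-1.7,0.05,6,0,0,0,-1],
    [-1.7,0.05,9,0,0,0,-1],
    [-1.7,0.05,10.6,0,0,0,-1],
    [-1.7,0.05,10.6,0,0,0,-1],
    [-1.7,0.05,10.6,0,0,0,-1]
  ]
}}

```text
time_s: 19.95
tcp_pos: [0.4476, -0.2614, 0.0219]
orientation: [0.0, 0.999, 0.045, 0.0]
wrist_force: [-0.6, 0.1, 0.5]
finger_gap: 0.0001
finger_force: 0.0
```

>>> {"fn": "jog_arm", "kwargs": {
  "steps": [
    [0.4,0,0,0,0,0,-1],
    [0.7,0,0,0,0,0,-1],
    [0.9,0,0,0,0,0,-1],
    [1.0,0,0,0,0,0,-1],
    [1.0,0,0,0,0,0,-1]
  ]
}}

```text
time_s: 20.58
tcp_pos: [0.4572, -0.2602, 0.0211]
orientation: [-0.0, 0.999, 0.045, 0.0]
wrist_force: [-0.6, -0.3, -0.8]
finger_gap: 0.0001
finger_force: 0.0
```

>>> {"fn": "jog_arm", "kwargs": {
  "steps": [
    [-0.2,0,0,0,0,0,-1],
    [-0.2,0,0.8,0,0,0,-1],
    [0,0,0.8,0,0,0,-1],
    [0.1,0,0.8,0,0,0,-1],
    [0.15,0,0.8,0,0,0,-1],
    [0.2,0,0.8,0,0,0,-1],
    [0.2,0,0.8,0,0,0,-1]
  ]
}}

```text
time_s: 21.45
tcp_pos: [0.4578, -0.2601, 0.0129]
orientation: [-0.0, 0.999, 0.045, -0.002]
wrist_force: [-10.1, -1.6, 4.2]
finger_gap: 0.0006
finger_force: 5.2
```

>>> {"fn": "jog_arm", "kwargs": {
  "steps": [
    [0.05,0,0,0,0,0,-1],
    [0.1,0,0,0,0,0,-1],
    [0.1,0,0,0,0,0,-1]
  ]
}}

```text
time_s: 21.82
tcp_pos: [0.458, -0.2601, 0.0128]
orientation: [-0.001, 0.999, 0.045, -0.002]
wrist_force: [-16.8, -2.7, 7.7]
finger_gap: 0.0002
finger_force: 8.7
```

>>> {"fn": "jog_arm", "kwargs": {
  "steps": [
    [-0.6,0,0,0,0,0,-1],
    [-1.5,0,0,0,0,0,-1],
    [-1.5,0,-4,0,0,0,-1],
    [-0.5,0,-8,0,0,0,-0.5],
    [0.5,0,-11.4,0,0,0,-0.15],
    [0.6,0,-11.4,0,0,0,-0.15],
    [0.6,0,-11.4,0,0,0,-0.15]
  ]
}}

```text
time_s: 22.7
tcp_pos: [0.4655, -0.2591, 0.1262]
orientation: [-0.0, 0.999, 0.045, -0.0]
wrist_force: [0.1, 0.1, -0.8]
finger_gap: 0.0369
finger_force: 0.0
```

Run:
```python
from h import *
s=sense();print(s["time_s"],s["tcp_pos"],np.degrees(yaw(s)))
p,d,m=snap("wrist","w8");np.save("pics/w8m.npy",m["world_from_camera"])
for P in([.4774,-.2021,.034],[.4825,-.2579,.034]):
    u=proj(m,P).round().astype(int);x0,y0=u-[16,20];x1,y1=u+[18,16]
    for b in sorted(blobs(cv2.inRange(p[y0:y1,x0:x1].min(2),120,255),40),key=lambda b:b[1][1]):
        v,uu=np.where(b[2]);l=cv2.fitLine(np.c_[uu,v].astype(np.float32),2,0,.01,.01).ravel();c=b[0]+[x0,y0]
        a=onz(m,c-l[:2]*5,.034);e=onz(m,c+l[:2]*5,.034);dv=(e-a)[:2];dv*=np.sign(dv[1])
        print(u,c.round(1),b[1][2:],onz(m,c,.034).round(4),"normal",np.degrees(np.arctan2(dv[1],dv[0]))-90)
u=proj(m,[.48,-.23,.03]).round().astype(int)
c=cv2.resize(p[u[1]-50:u[1]+50,u[0]-65:u[0]+65],None,fx=6,fy=6,interpolation=cv2.INTER_NEAREST);cv2.imwrite("pics/w8c.png",c)
```

```text
22.7 [ 0.46554289 -0.25914361  0.12623868] 5.206153829647367
[247 189] [240.4 172.9] [ 34  16 108] [ 0.4899 -0.1965  0.034 ] normal 20.845946035857835
[247 189] [248. 180.] [19  3 57] [ 0.4848 -0.2027  0.034 ] normal 5.237058578102491
[247 189] [248.4 192.2] [ 18  10 169] [ 0.4749 -0.2035  0.034 ] normal 7.0121715530927275
[247 189] [233.3 200.4] [ 9 13 51] [ 0.467  -0.1916  0.034 ] normal -60.63203413995232
[317 189] [318. 179.] [19  3 57] [ 0.4907 -0.2583  0.034 ] normal 5.236999237180328
[317 189] [317.6 191.5] [ 18  10 178] [ 0.4805 -0.2589  0.034 ] normal 5.237747135574153
```

View pics/w8c.png

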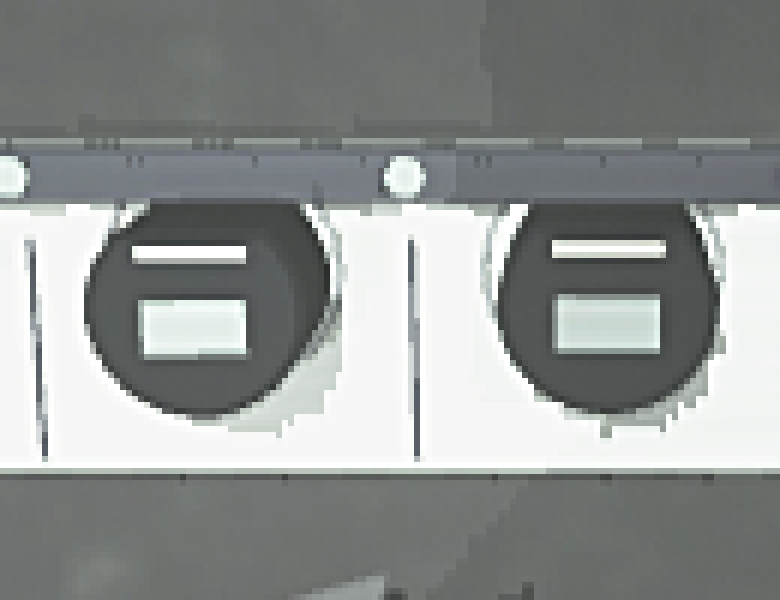

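The flat is against the bar, square (5.24° vs carrier 5.2°), with 55.6 mm spacing to the neighbour.

```bash
python3 -c "
from station import ticket
print(ticket.sign_off())"
```

```text
the job is handed in; nothing more can be done
None
```

The job is handed in at about 23 s: the green mount stands in the red reject tray and the black one stands in bay 4, square against the bar and about 56 mm from its neighbour; I viewed 11 pictures, one over the limit of 10.

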